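Set the depth collar, load the die plate and work the hand press

ROBOT

A 6-joint arm with a two-finger parallel gripper is mounted at the origin on the work surface. World frame = base frame: x ahead of the robot, y to its left, z up, the work surface at z = 0. Lengths are in mm, angles in rad, forces in N, time in s.
With the tool pointing down it reaches from about 300 to 775 mm from the base axis. Payload 14.6 kg.
Tool frame: the origin (TCP) lies midway between the tips of the shut fingers; the grasp point (between the pads) lies grasp_offset behind it (grasp_offset is the distance from the TCP to the grasp point, in mm); z points along the fingers, y is the line along which they close (so a half turn about z gives the same grasp; the last joint's range is limited). The gripper opens to 94 mm and grips with 3 to 60 N. Pads are 16 mm wide; open, the fingers measure 119 mm over their backs; the gripper's body (75 mm by 177 mm) begins 78 mm behind the grasp point.
Start: joints at [-1.288, 0.3, 1.521, -0, 1.321, -0.067], TCP at [188.483, -516.685, 205.446] pointing down, gripper open.
Joint ranges: [-3.03, 3.03], [-0.79, 2.21], [0.23, 2.52], [-1.04, 4.18], [0, 3.07], [-2.55, 2.55]. Speed limits (rad/s): [2.22, 2.22, 2.57, 3.14, 3.14, 3.14].

INTERFACE

Orientations are given as [roll, pitch, yaw] about the fixed x, y, z axes, in that order (R = Rz(yaw) Ry(pitch) Rx(roll)).
In Python, from cell import * gives the robot as it stands. The module is installed in compiled form; this text tells all that it offers.
- The arm moves only by the shell command python3 -m jog 'ROWS' [FORCE]. ROWS is JSON, a list of rows, each a list of 3 entries, a list of its own where there are three numbers: the finger opening in mm, from 0 to 94, then the shift along the tool's x, y, z in units of 50 mm (1.0 is 50 mm), then the turn about the tool's z in units of 180 degrees (1.0 is 180 degrees). In form: [[fingers, [dx, dy, dz], twist], ...]. A call has 1 to 20 rows; each row shifts and turns the commanded pose from where the row before left it, along the tool's axes as they then stand; what a row does not reach is not made up. A row lasts 1/10 s, in which the tool goes at most 50 mm and 8.59 degrees, less where a joint would pass 70% of its speed; a pose out of reach is approached as far as the arm can. A call with a number of a shift or a turn outside -1 to 1 is refused whole. A call with a gripper value outside its range is refused whole. The fingers move at their own pace and stop on an object; FORCE is the grip in N (left out, the last holds). Time passes only in rows, so rows that do not move let the fingers close. It gives the time, the measured TCP pose, the force, the opening and the grip force at its end, in the units of the state.
- read_state(): the state, without advancing time (a new reading comes with each control period).
- camera(name): name is "scene" or "top" or "wrist"; returns the picture (384x512x3 uint8, red, green, blue); there is no depth.
- calibration(name): a dict with "mtx" (3x3 intrinsics, pixels), "cam_to_world" (4x4, takes a point from camera to world coordinates); the wrist camera has in their place "hand_eye" (4x4, takes a point from camera to tool coordinates, whose origin is the TCP and whose axes are the flange's). Camera axes: x right, y down, z forward; pixel columns grow to the right and rows downward; lengths in mm; the calibration is good to about 2 mm. A picture is of the moment at which its call begins: read the wrist's pose just before it. calibration takes no time and is no camera call.
- sign_off(): hands the job in; it is judged then, once.
Trained networks look in the newest picture that a camera, given by its name, has taken for a name from the list of things; names that differ only in an ending like _2 or _b are one class to them, and where a whole thing is asked for, a point or a joint stands for the part that bears it (a point fixed in the world has none). Each returns a list of dicts, best first, with "conf" (0 to 1); they miss things now and then, are a little off and sometimes report something else, mostly with a low value. They report only what shows in the picture. A call takes as long as a camera call.
- regions_of(camera, query): "pixels" (384x512 bool, what is visible of it) and "rect" ([centre column, centre row, width, height] in pixels, round what is visible of it).
The state is a dict: "clock": time; "joints": joint angles; "qd": joint speeds; "effort": joint torques, N m; "eef_pos": TCP position; "eef_rot": TCP orientation; "wrist_force": force on the tool from outside, world axes, zero at the start; "moment": the same for the moment, N m; "finger_gap": finger opening in mm; "finger_force": force on a finger pad.
Only numpy, scipy, OpenCV 4.12 (cv2) and the standard library are available. Lean on these libraries where they do the work, as an engineer would, in place of code of your own. Each camera call takes 0.05 s, during which the arm holds its last target. There are 200 camera calls.

TASK

Set up the hand press and make one stroke: turn the depth collar on its head until the pointer stands at five (the five-dot mark), push the steel die plate along the feed table into the slot until it is fully home against the stop, then pull the hand lever all the way over towards the arm's side and push it all the way back again. Do it in this order and leave the hammer, bottle and tray where they are.

Things in the scene. Friction and masses are not known exactly. Their poses are not given: they have to be found in the camera images.
- press: Fixed low hand press of bare metal, base 170 mm (x) by 530 mm (y -215..315). Origin on the bench under the collar's axis, z up, +y along the feed table (plate is pushed to -y), lever at the -y end; yaw within 0.3 rad of the world's. Head x -65..65, y -55..55, up to z 83.5, on it a dial of radius 68, top z 90. Feed table top z 30, x -75..75, y 55..315, guide strips 14 high, described at slot_mouth.
- collar (a joint): Angle (rad) of the depth collar, a knurled sleeve of radius 31 mm, z 91-125, upright on the dial. Grows clockwise from above, 0 to 3.14, spring detent every 0.628: value = 1 + angle/0.628 (five = 2.513). On the dial, 53 mm from the axis, 1 to 6 black dots (dice fashion) mark the values: one at press +y, clockwise over +x to six at -y. A black bar on top is the pointer (+y at angle 0).
- collar_axis (a point): Point on the collar's axis, z 106 mm in the press frame. Three lugs stick out level from the collar at 90, 180 and 270 degrees from the pointer: 12 mm wide, tips 63 mm from the axis, z 97 to 115 mm. A fingertip can push them round, with up to 10 N at a lug.
- collar_pointer (a point): Tip of the collar's pointer bar, 40 mm from the axis, on the collar's top (z 126.5 mm); turns with the collar.
- plate: Loose flat steel die plate, 80 mm (x) by 160 mm (y) by 10 mm thick, about 0.45 kg, lying on the feed table, a round and a square pattern on top. Origin at the centre of its underside, z up. Fully home (front edge on the stop) its origin is at x 0, y 40, z 30 mm in the press frame, and 65 mm of it stays outside the slot.
- slot_mouth (a point): Centre of the slot's mouth at floor level: y 55, z 30 mm in the press frame. The slot runs to -y under the head, 83 mm wide, 14 mm high, its floor level with the feed table. Outside it two 14 mm high guide strips on the table flare from 83 mm apart at y 55 to 128 mm apart at y 130.
- slot_stop (a point): Centre of the stop face at the slot's inner end, at floor level (y -40, z 30 mm in the press frame), 95 mm inside the mouth.
- lever (a joint): Angle (rad) of the hand lever, 0 to 1.0; hinge along the press's y axis at x 0, y -150, z 55 mm in the press frame. At 0 it leans 0.5 rad from upright to the press's +x (rest), at 1.0 it leans 0.5 rad to -x (end of stroke). It stays where it is left; about 3 N at the grip moves it.
- lever_grip (a point): Centre of the lever's black cross grip, a level bar 20 mm thick and 100 mm long along the press's y axis, 130 mm from the hinge; the 22 mm wide lever bar joins it from below at its middle.
- hammer: Bystander: hammer, 250 mm long, lying on the bench on the +x side of the press; origin at its underside near mid-length. Leave it.
- bottle: Bystander: white bottle, 64 mm across, 160 mm high, origin at the centre of its underside. Leave it.
- tray: Bystander: grey open tray, 100 by 150 by 40 mm, origin at the centre of its underside. Leave it.

How it is judged (in metres and radians):
On the way, in this order (a step that is already met when the one before it is completed fails the run):
1. the collar rests in its detent at five (within 0.14 rad) (value of joint collar between 2.37327 and 2.65327 rad and velocity of joint collar between -0.2 and 0.2 rad/s), for 0.2 s.
2. with the collar still at five, the die plate is fully home in the slot, its front edge within 3 mm of the stop (value of joint collar between 2.37327 and 2.65327 rad and y of plate in the frame of press between 0.036 and 0.043 m and x of plate in the frame of press between -0.004 and 0.004 m and z of plate in the frame of press between 0.026 and 0.034 m and angle between the y axis of plate and the y axis of press, either way round below 0.05 rad), for 0.2 s.
3. with the plate home and the collar at five, the lever is pulled over to the end of its stroke (beyond 0.9 rad) (all of step 2 and value of joint lever above 0.9 rad), for 0.1 s.
4. the lever is pushed back to rest (below 0.1 rad) (value of joint lever below 0.1 rad), for 0.2 s.
At the end, for the whole second after the job is handed in: The collar stands at five (2.513 rad, within 0.14), the die plate lies still and flat in the slot with its front edge within 3 mm of the stop (centred within 4 mm, square within 0.05 rad), and the lever is back at rest (below 0.1 rad) (all of step 2 and value of joint lever below 0.1 rad and linear speed of plate below 0.02 m/s); the robot touches nothing.
It fails at once if a bystander (hammer, bottle or tray) is moved by more than 20 mm (distance of any of hammer, bottle, tray from where it was at the start of the episode above 0.02 m).
It fails at once if the lever is pulled beyond 0.5 rad before the plate has entered the slot (its front edge more than 40 mm from the stop) (value of joint lever above 0.5 rad and y of plate in the frame of press above 0.08 m).
It also fails if it takes over 72 s, if anything falls off the work surface, if the arm or the gripper's body presses on something with over 40 N, if the wrist force passes 120 N, or if a joint passes its speed limit or range.

## Working session

There is one attempt and no reset: what is moved stays moved. The work goes in short steps, Python scripts to look and compute and a shell command to move; the robot and the scene stay as the last step left them, time stands still between calls to the robot, and variables do not carry over. Pictures are saved under pics/ and viewed, at most 13 in all, crops included, and the job is handed in when it is done.

```bash
mkdir -p pics
python3 - <<'E'
from cell import *
import cv2,numpy as np
s=read_state();print(s['clock'],s['eef_pos'],s['eef_rot'],s['finger_gap'])
for n in('top','scene'):
    im=camera(n);cv2.imwrite(f'pics/{n}0.png',cv2.cvtColor(im,cv2.COLOR_RGB2BGR))
    c=calibration(n);print(n,c['mtx'].tolist() if hasattr(c['mtx'],'tolist') else c['mtx'],np.round(c['cam_to_world'],3).tolist())
    for q in('press','collar','plate','lever','lever_grip','collar_pointer','hammer','bottle','tray'):
        print(n,q,[(round(d['conf'],2),np.round(d['rect']).tolist()) for d in regions_of(n,q)[:2]])
print(np.round(calibration('wrist')['hand_eye'],3).tolist())
E
```

```text
0.0 [ 188.40577915 -516.44203181  204.89698319] [-3.14045427e+00 -9.69047406e-05  3.49740157e-01] 93.99916530218039
top [[441.7113586260547, 0.0, 257.2092201468178], [0.0, 441.7113586260547, 194.76168399427743], [0.0, 0.0, 1.0]] [[0.166, -0.954, 0.249, 431.482], [-0.986, -0.16, 0.046, -8.197], [-0.004, -0.254, -0.967, 937.048], [0.0, 0.0, 0.0, 1.0]]
top press [(0.59, [262.0, 249.0, 276.0, 87.0])]
top collar [(0.7, [281.0, 251.0, 66.0, 60.0])]
top plate [(0.86, [179.0, 249.0, 85.0, 44.0]), (0.59, [283.0, 249.0, 70.0, 58.0])]
top lever [(0.6, [369.0, 232.0, 62.0, 54.0])]
top lever_grip [(0.98, [369.0, 231.0, 59.0, 57.0])]
top collar_pointer [(0.74, [281.0, 250.0, 65.0, 57.0]), (0.42, [261.0, 248.0, 277.0, 91.0])]
top hammer [(0.75, [257.0, 175.0, 120.0, 40.0]), (0.35, [364.0, 181.0, 76.0, 54.0])]
top bottle [(0.85, [164.0, 173.0, 43.0, 43.0]), (0.73, [370.0, 232.0, 62.0, 52.0])]
top tray [(0.72, [363.0, 182.0, 76.0, 58.0])]
scene [[402.97199912549786, 0.0, 257.11087788155993], [0.0, 402.97199912549786, 192.78550524712583], [0.0, 0.0, 1.0]] [[-0.357, 0.526, -0.772, 1225.159], [0.934, 0.201, -0.295, 247.297], [-0.0, -0.827, -0.563, 571.004], [0.0, 0.0, 0.0, 1.0]]
scene press [(0.64, [267.0, 212.0, 253.0, 113.0]), (0.62, [167.0, 176.0, 50.0, 46.0])]
scene collar [(0.83, [249.0, 179.0, 55.0, 31.0]), (0.7, [342.0, 222.0, 75.0, 33.0])]
scene plate [(0.58, [344.0, 220.0, 77.0, 37.0])]
scene lever [(0.84, [168.0, 174.0, 51.0, 47.0])]
scene lever_grip [(0.96, [168.0, 175.0, 49.0, 47.0])]
scene collar_pointer [(0.68, [249.0, 181.0, 55.0, 30.0])]
scene hammer [(0.62, [254.0, 281.0, 137.0, 48.0])]
scene bottle [(0.8, [363.0, 259.0, 47.0, 88.0])]
scene tray [(0.64, [140.0, 247.0, 97.0, 59.0])]
[[-0.002, -0.958, -0.286, 82.957], [1.0, -0.002, -0.0, -0.025], [-0.0, -0.286, 0.958, -179.49], [0.0, 0.0, 0.0, 1.0]]
```

Run:
```python
import cv2
im=cv2.imread('pics/top0.png')[140:320,90:420]
cv2.imwrite('pics/top0c.png',cv2.resize(im,None,fx=2.4,fy=2.4,interpolation=cv2.INTER_CUBIC))
```

```text
(no output)
```

View pics/top0c.png

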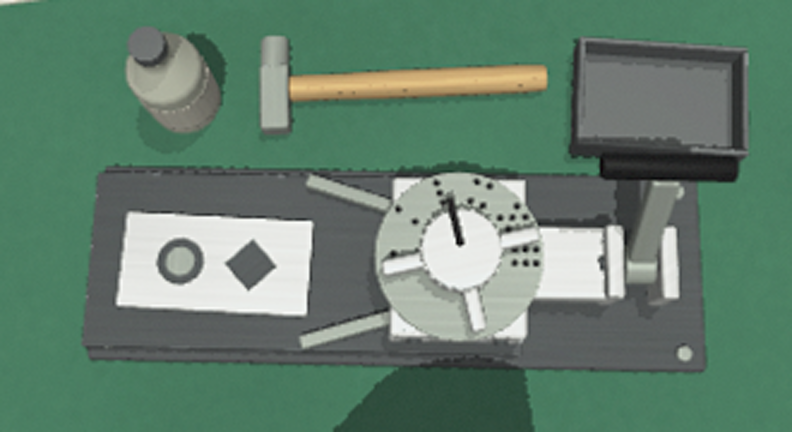

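View pics/scene0.png

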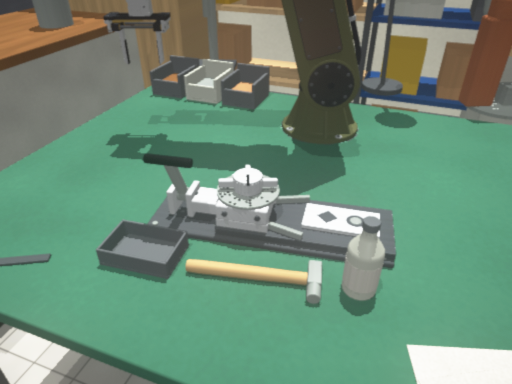

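The top view shows the pointer near the three-dot mark (crop 460,243 to 450,195). The lugs sit at left, bottom and right, the plate is on the table at left, and the lever grip is at (670,168). The scene view agrees. Next I compute positions.

```bash
cat > h.py <<'E'
from cell import *
import cv2,numpy as np
from scipy.spatial.transform import Rotation as R
def c2w(n,s=None):
    c=calibration(n)
    if n!='wrist': return np.array(c['mtx']),np.array(c['cam_to_world'])
    s=s or read_state();T=np.eye(4);T[:3,:3]=R.from_euler('xyz',s['eef_rot']).as_matrix();T[:3,3]=s['eef_pos']
    return np.array(c['mtx']),T@np.array(c['hand_eye'])
def unproj(K,T,uv,z):
    d=T[:3,:3]@np.linalg.solve(K,[uv[0],uv[1],1]);o=T[:3,3];return o+d*(z-o[2])/d[2]
def proj(K,T,p):
    q=np.linalg.inv(T)@np.append(p,1);q=K@q[:3];return q[:2]/q[2]
def save(im,f):cv2.imwrite(f,cv2.cvtColor(im,cv2.COLOR_RGB2BGR))
def pw(pose,p):  # press->world ; pose x,y,yaw
    c,s=np.cos(pose[2]),np.sin(pose[2]);return np.array([pose[0]+c*p[0]-s*p[1],pose[1]+s*p[0]+c*p[1],p[2]])
E
python3 - <<'E'
from h import *
K,T=c2w('top')
f=lambda x,y,z:np.round(unproj(K,T,(90+x/2.4,140+y/2.4),z),1)
print('dial',f(460,257,90),'ptr',f(460,243,126),f(450,193,126))
pl=[f(*p,40) for p in((127,212),(313,222),(307,315),(118,304))];print('plate',pl,np.mean(pl,0))
print('base',f(105,168,20),f(693,180,20),f(90,358,0),f(703,370,0))
print('lever grip',f(670,168,169))
print('bystanders bottle',f(183,110,0),'hammer',f(275,40,20),f(275,135,20),f(545,78,20),'tray',f(575,158,40),f(745,158,40))
E
```

```text
dial [555.1 -31.5  90. ] ptr [560.5 -28.9 126. ] [598.  -15.2 126. ]
plate [array([553.4, 254.9,  40. ]), array([571.3,  95.7,  40. ]), array([493.1,  86. ,  40. ]), array([475.8, 244.3,  40. ])] [523.4   170.225  40.   ]
base [591.5 289.2  20. ] [ 666.7 -225.8   20. ] [428.5 268.7   0. ] [ 506.4 -255.4    0. ]
lever grip [ 634.8 -172.8  169. ]
bystanders bottle [660.1 237.8   0. ] hammer [734.2 163.9  20. ] [646.  146.3  20. ] [738.8 -84.6  20. ] tray [ 664.2 -118.2   40. ] [ 688.5 -263.7   40. ]
```

```bash
python3 -m jog '[[94,[0,0,-0.6],0],[94,[0.6,-0.4,-0.5],0],[94,[0.64,-0.41,0],0],[94,[0.64,-0.41,0],0],[94,[0.64,-0.41,0],0],[94,[0.64,-0.41,0],0],[94,[0.64,-0.41,0],0],[94,[0.64,-0.41,0],0],[94,[0.64,-0.41,0],0],[94,[0.64,-0.41,0],0],[94,[0.64,-0.41,0],0],[94,[0.64,-0.41,0],0],[94,[0.64,-0.41,0],0],[94,[0.64,-0.41,0],0],[94,[0.64,-0.41,0],0],[94,[0.64,-0.41,0],0],[94,[0.64,-0.41,0],0]]' && python3 -m jog '[[94,[0,0,0],-0.047],[94,[0,0,0],-0.047],[94,[0,0,0],-0.047],[94,[0,0,0],-0.047],[94,[0,0,0],-0.047],[94,[0,0,0],-0.047],[94,[0,0,0],0],[94,[0,0,0],0]]'
python3 - <<'E'
from h import *
s=read_state();im=camera('wrist');K,T=c2w('wrist',s);save(im,'pics/w1.png')
print(s['clock'],s['eef_pos'],s['eef_rot'],s['joints'])
for q in('collar','collar_pointer'):print(q,[(round(d['conf'],2),np.round(d['rect'],1)) for d in regions_of('wrist',q)[:2]])
po=(555,-31.5,.147)
print([np.round(proj(K,T,pw(po,p)),1) for p in((0,0,90),(0,0,125),(0,53,90),(0,-53,90),(68,0,90),(-68,0,90))])
E
```

```text
clock: 2.7
eef_pos: [556.1, -32.8, 260.5]
eef_rot: [3.141, -0.0, 0.35]
wrist_force: [0.5, -0.2, 0.4]
finger_gap: 93.7
finger_force: 0.0
clock: 3.5
eef_pos: [555.4, -34.2, 260.5]
eef_rot: [3.142, -0.0, 1.231]
wrist_force: [1.3, -0.1, -0.2]
finger_gap: 93.9
finger_force: 0.0
3.5 [555.3689189  -34.22754851 260.45061952] [ 3.14158266e+00 -5.88281721e-05  1.23119982e+00] [-1.27404308e-01  2.78584321e-01  1.42082883e+00  5.58665602e-05
  1.44215735e+00  2.12185031e-01]
collar [(0.66, array([258.2, 175.7,  74.4,  84.4]))]
collar_pointer [(0.94, array([258.8, 178.7,  75.9,  83.3]))]
[array([260.2, 174.3]), array([260.1, 181.1]), array([239.9, 137.1]), array([278.9, 208.7]), array([308.3, 149.2]), array([214.4, 198. ])]
```

View pics/w1.png

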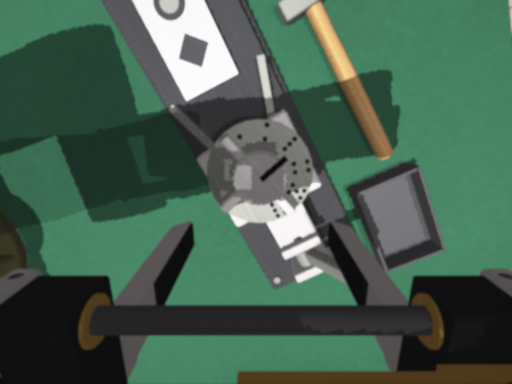

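The wrist view shows the dial centred near (259,170), with the pointer running from (262,180) to (287,159). I'll enlarge it.

Run:
```python
import cv2
im=cv2.imread('pics/w1.png')[100:240,180:340]
cv2.imwrite('pics/w1c.png',cv2.resize(im,None,fx=4,fy=4,interpolation=cv2.INTER_CUBIC))
```

```text
(no output)
```

View pics/w1c.png

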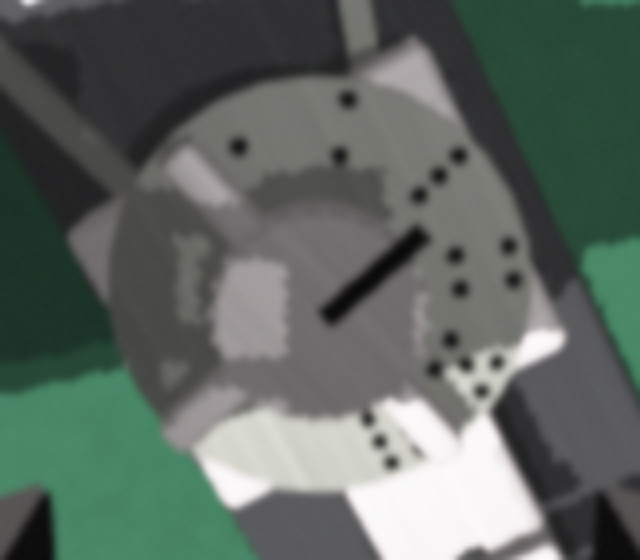

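Run:
```python
from h import *
from scipy.optimize import least_squares as L
K,T=c2w('wrist')
ob={1:(238,147),2:(344,127),3:(438,175),4:(484,267),5:(465,365)}
def pt(k,r,a0,z,po):
    a=np.pi/2-a0;return proj(K,T,pw(po,(r*np.cos(a),r*np.sin(a),z)))
f=lambda p:np.concatenate([pt(k,53,(k-1)*.628,90,p)-(180+np.array(v)[0]/4,100+v[1]/4) for k,v in ob.items()])
r=L(f,(555,-31.5,.147));print(r.x,r.fun.round(2))
a=unproj(K,T,(180+330/4,100+315/4),126.5);b=unproj(K,T,(180+425/4,100+236/4),126.5)
print('ptr',a,b,np.degrees(np.arctan2(*(b-a)[1::-1])), np.degrees(np.arctan2(b[1]-r.x[1],b[0]-r.x[0])))
print('expected ptr deg',np.degrees(np.pi/2+r.x[2]-1.257))
```

```text
[ 5.54747268e+02 -3.07285428e+01  1.46426775e-01] [ 0.11 -0.17 -0.15  0.17  0.01  0.02 -0.08 -0.01  0.11 -0.01]
ptr [558.6344563  -29.46779737 126.5       ] [591.48220416 -16.77841267 126.5       ] 21.122001449111078 20.79432555007223
expected ptr deg 26.36884135247324
```

```bash
python3 -m jog '[[94,[0.06,-0.035,0],0],[94,[0,0,0.6],0],[94,[0,0,0.6],0],[94,[0,0,0.6],0],[94,[0,0,0.6],0],[94,[0,0,0.5],0],[94,[0,0,0.3],0],[94,[0,0,0],0],[94,[0,0,0],0]]' 10 && python3 -m jog '[[75,[0,0,0],0],[65,[0,0,0],0],[60,[0,0,0],0],[56,[0,0,0],0],[56,[0,0,0],0],[56,[0,0,0],0],[56,[0,0,0],0]]' 20
```

```text
clock: 4.55
eef_pos: [554.9, -30.7, 101.0]
eef_rot: [3.141, -0.0, 1.235]
wrist_force: [1.0, -0.4, 0.0]
finger_gap: 94.2
finger_force: 0.0
clock: 5.25
eef_pos: [555.0, -30.9, 100.7]
eef_rot: [3.141, -0.0, 1.236]
wrist_force: [2.9, -1.7, 0.9]
finger_gap: 61.3
finger_force: 20.0
```

```bash
python3 -m jog '[[56,[0,0,0],0.032],[56,[0,0,0],0.032],[56,[0,0,0],0.032],[56,[0,0,0],0.032],[56,[0,0,0],0.032],[56,[0,0,0],0.032],[56,[0,0,0],0.032],[56,[0,0,0],0.032],[56,[0,0,0],0.032],[56,[0,0,0],0.032],[56,[0,0,0],0.032],[56,[0,0,0],0.032],[56,[0,0,0],0],[56,[0,0,0],0],[56,[0,0,0],0]]' && python3 -m jog '[[94,[0,0,0],0],[94,[0,0,0],0],[94,[0,0,0],0],[94,[0,0,0],0],[94,[0,0,-0.5],0],[94,[0,0,-0.6],0],[94,[0,0,-0.6],0],[94,[0,0,-0.6],0],[94,[0,0,-0.6],0],[94,[0,0,-0.3],0],[94,[0,0,0],0],[94,[0,0,0],0]]'
python3 - <<'E'
from h import *
s=read_state();im=camera('wrist');K,T=c2w('wrist',s)
u,v=proj(K,T,(554.7,-30.7,100)).astype(int);print(u,v)
y0,x0=max(v-75,0),max(u-80,0);c=cv2.cvtColor(im,cv2.COLOR_RGB2BGR)[y0:y0+150,x0:x0+160]
cv2.imwrite('pics/w2c.png',cv2.resize(c,None,fx=3,fy=3,interpolation=cv2.INTER_CUBIC));print(x0,y0)
for d in (2.513,1.885,3.14,2.2): 
  a=np.pi/2-d;p=proj(K,T,pw((554.7,-30.7,.1464),(40*np.cos(a),40*np.sin(a),126.5)));print(d,(p-(x0,y0))*3)
E
```

```text
clock: 6.75
eef_pos: [553.9, -29.8, 100.6]
eef_rot: [-3.14, 0.002, 0.029]
wrist_force: [-5.5, 7.0, 7.6]
finger_gap: 61.8
finger_force: 20.0
clock: 7.95
eef_pos: [554.5, -30.8, 259.6]
eef_rot: [-3.142, 0.001, 0.029]
wrist_force: [0.9, 0.8, -0.1]
finger_gap: 93.9
finger_force: 0.0
260 177
180 102
2.513 [319.09378589 173.63737688]
1.885 [261.79551746 141.48931759]
3.14 [344.67439174 231.57157324]
2.2 [293.33013009 153.13560163]
```

View pics/w2c.png

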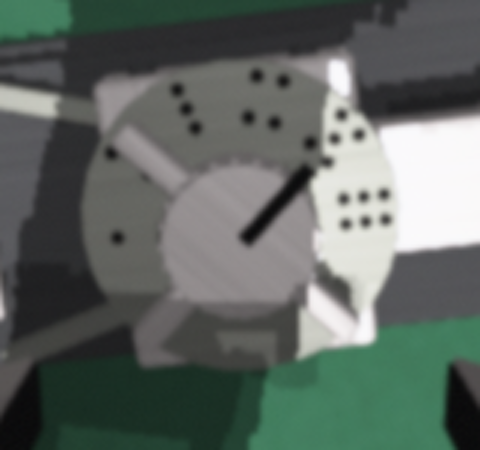

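The pointer, crop (246,238) to (312,169), aims at the five-dot mark. I'll check its angle numerically.

Run:
```python
from h import *
K,T=c2w('wrist')
for z in(126.5,):
  a=unproj(K,T,(180+246/3,102+238/3),z);b=unproj(K,T,(180+312/3,102+169/3),z);print(a,b)
  for o in (a[:2],(554.7,-30.7)):
    w=np.arctan2(b[1]-o[1],b[0]-o[0]);print(np.pi/2+.1464-w)
im=camera('top');K,T=c2w('top');c=cv2.cvtColor(im,cv2.COLOR_RGB2BGR)
w=[d for d in regions_of('wrist','plate')[:1]];print([(d['conf'],d['rect']) for d in w])
```

```text
[556.90879782 -32.5386639  126.5       ] [584.19832289 -56.44949652 126.5       ]
2.4367004016039764
2.434843604779831
[(0.96, [123.2, 185.3, 118.1, 59.7])]
```

Run:
```python
from h import *
K,T=c2w('wrist')
im=camera('wrist');m=cv2.cvtColor(im,cv2.COLOR_RGB2GRAY)
def an(p,q,z):
  a=unproj(K,T,p,z);b=unproj(K,T,q,z);return a[:2].round(1),b[:2].round(1),np.pi/2+.1464-np.arctan2(b[1]-a[1],b[0]-a[0])
g=lambda x,y:(180+x/3,102+y/3)
print(an(g(123,137),g(345,332),115))  # 270->90 lug: pointer angle+pi/2
# bar: dark pixels near the collar top
pts=[]
for y in range(340):
  for x in range(200,300):
    if m[y,x]<40:
      w=unproj(K,T,(x,y),126.5);
      if np.hypot(w[0]-554.7,w[1]+30.7)<40: pts.append(w[:2])
pts=np.array(pts);print(len(pts),pts.mean(0))
c=pts.mean(0);v=np.linalg.svd(pts-c)[2][0];v*=np.sign(v[0]);print(np.pi/2+.1464-np.arctan2(v[1],v[0]),np.pi/2+.1464-np.arctan2(c[1]+30.7,c[0]-554.7))
```

```text
(array([592.6,  15.6]), array([515.1, -74.5]), np.float64(3.998078965439828))
104 [571.6888548  -44.04858447]
2.394850051564709 2.3831727904148603
```

```bash
python3 -m jog '[[94,[0,0,0.6],0],[94,[0,0,0.6],0],[94,[0,0,0.6],0],[94,[0,0,0.6],0],[94,[0,0,0.5],0],[94,[0,0,0.3],0],[94,[0,0,0],0],[75,[0,0,0],0],[65,[0,0,0],0],[56,[0,0,0],0],[56,[0,0,0],0],[56,[0,0,0],0],[56,[0,0,0],0]]' 35 && python3 -m jog '[[56,[0,0,0],0.012],[56,[0,0,0],0.012],[56,[0,0,0],0.012],[56,[0,0,0],0],[56,[0,0,0],0],[56,[0,0,0],0]]' && python3 -m jog '[[94,[0,0,0],0],[94,[0,0,0],0],[94,[0,0,0],0],[94,[0,0,0],0],[94,[0,0,-0.5],0],[94,[0,0,-0.6],0],[94,[0,0,-0.6],0],[94,[0,0,-0.6],0],[94,[0,0,-0.6],0],[94,[0,0,-0.3],0],[94,[0,0,0],0],[94,[0,0,0],0]]'
cat > col.py <<'E'
from h import *
s=read_state();im=camera('wrist');K,T=c2w('wrist',s);m=cv2.cvtColor(im,cv2.COLOR_RGB2GRAY)
pts=[]
for y in range(340):
  for x in range(200,320):
    if m[y,x]<40:
      w=unproj(K,T,(x,y),126.5)
      if np.hypot(w[0]-554.7,w[1]+30.7)<40: pts.append(w[:2])
pts=np.array(pts);c=pts.mean(0);v=np.linalg.svd(pts-c)[2][0];v*=np.sign(v[0])
print(len(pts),np.pi/2+.1464-np.arctan2(v[1],v[0]),np.pi/2+.1464-np.arctan2(c[1]+30.7,c[0]-554.7))
u,v=proj(K,T,(554.7,-30.7,100)).astype(int)
y0,x0=max(v-75,0),max(u-80,0);c=cv2.cvtColor(im,cv2.COLOR_RGB2BGR)[y0:y0+150,x0:x0+160]
cv2.imwrite('pics/w3c.png',cv2.resize(c,None,fx=3,fy=3,interpolation=cv2.INTER_CUBIC));print(x0,y0)
E
python3 col.py
```

```text
clock: 9.45
eef_pos: [554.9, -29.9, 101.0]
eef_rot: [-3.14, -0.001, 0.03]
wrist_force: [-0.6, 7.9, 2.3]
finger_gap: 61.5
finger_force: 35.0
clock: 10.05
eef_pos: [554.9, -29.8, 101.0]
eef_rot: [-3.14, -0.001, -0.083]
wrist_force: [-0.7, 7.6, 2.7]
finger_gap: 61.2
finger_force: 35.0
clock: 11.25
eef_pos: [554.5, -30.9, 259.6]
eef_rot: [3.142, 0.001, -0.084]
wrist_force: [0.3, 0.1, 0.3]
finger_gap: 93.8
finger_force: 0.0
105 2.5124477840386756 2.4989042737486318
180 102
```

View pics/w3c.png

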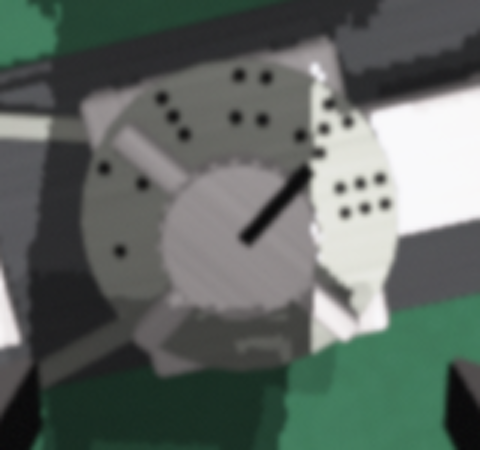

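```bash
python3 -m jog '[[94,[0,0,0],-0.0477],[94,[0,0,0],-0.0477],[94,[0,0,0],-0.0477],[94,[0,0,0],-0.0477],[94,[0,0,0],-0.0477],[94,[0,0,0],-0.0477],[94,[0,0,0],-0.0477],[94,[0,0,0],-0.0477],[94,[0,0,0],-0.0477],[94,[0,0,0],-0.0477],[94,[0,0,0],-0.0477],[94,[0,0,0],-0.0477],[94,[0,0,0],0]]' && python3 -m jog '[[50,[0.6,0,0],0],[50,[0.6,0,0],0],[50,[0.6,0,0],0],[50,[0.6,0,0],0],[50,[0.6,0,0],0],[50,[0.6,0,0],0],[50,[0.6,0,0],0],[50,[0.6,0,0],0],[50,[0.6,0,0],0],[50,[0.6,0,0],0],[50,[0,0,0],0],[50,[0,0,0],0]]'
python3 - <<'E'
from h import *
po=(554.7,-30.7,.1464)
def wp(w):
  c,s=np.cos(po[2]),np.sin(po[2]);d=np.array(w[:2])-po[:2];return np.round([c*d[0]+s*d[1],-s*d[0]+c*d[1]],1)
s=read_state();im=camera('wrist');K,T=c2w('wrist',s)
print('tcp',wp(s['eef_pos']),s['eef_pos'],s['eef_rot'],np.round(s['joints'],2))
r=regions_of('wrist','plate');print([(d['conf'],d['rect']) for d in r])
m=np.array(r[0]['pixels'],np.uint8);cn=max(cv2.findContours(m,0,2)[0],key=cv2.contourArea)
box=cv2.boxPoints(cv2.minAreaRect(cn));print([wp(unproj(K,T,b,40)) for b in box])
save(im,'pics/w4.png')
Ks,Ts=c2w('scene');b=unproj(Ks,Ts,(363,290),0);print('bottle',b,wp(b))
E
```

```text
clock: 12.6
eef_pos: [554.4, -30.8, 259.1]
eef_rot: [-3.14, -0.001, 1.717]
wrist_force: [-0.1, -0.5, -0.3]
finger_gap: 93.8
finger_force: 0.0
clock: 13.8
eef_pos: [511.5, 266.1, 259.6]
eef_rot: [-3.14, 0.001, 1.712]
wrist_force: [-0.5, 0.4, -0.5]
finger_gap: 49.9
finger_force: 0.0
tcp [  0.6 299.9] [511.49396924 266.1052652  259.57888775] [-3.14033889e+00  5.27067449e-04  1.71219828e+00] [ 0.42  0.33  1.36 -0.    1.46  0.27]
[(0.97, [259.6, 227.5, 51.4, 96.6]), (0.63, [266.2, 355.5, 61.9, 34.2])]
[array([-42.7, 285.9]), array([ 36.4, 285.4]), array([ 39.4, 124.7]), array([-48.5, 125.2])]
bottle [671.50848722 246.53731111   0.        ] [156.  257.2]
```

View pics/w4.png

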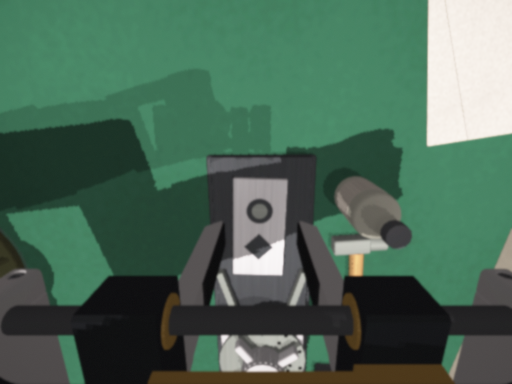

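The wrist view shows the plate with its rear edge at row 179, columns 233-288, nearly square and centred. The bottle is well to the right. I'll lower the fingers behind the plate.

```bash
python3 -m jog '[[50,[0.09,-0.05,0],0],[50,[0,0,0.6],0],[50,[0,0,0.6],0],[50,[0,0,0.6],0],[50,[0,0,0.6],0],[50,[0,0,0.6],0],[50,[0,0,0.6],0],[50,[0,0,0.5],0],[50,[0,0,0.2],0],[50,[0,0,0.1],0],[50,[0,0,0.08],0],[50,[0,0,0],0],[50,[0,0,0],0]]'
```

```text
clock: 15.2
eef_pos: [509.0, 270.3, 37.3]
eef_rot: [3.14, -0.0, 1.714]
wrist_force: [-0.6, 0.1, -0.9]
finger_gap: 50.2
finger_force: 0.0
```

```bash
python3 -m jog '[[50,[0,0,0.06],-0.001],[50,[-0.1,0,0],0],[50,[-0.15,0,0],0],[50,[-0.15,0,0],0],[50,[-0.15,0,0],0],[50,[-0.15,0,0],0],[50,[-0.15,0,0],0],[50,[-0.15,0,0],0],[50,[-0.15,0,0],0],[50,[-0.15,0,0],0],[50,[-0.15,0,0],0],[50,[-0.15,0,0],0],[50,[-0.15,0,0],0],[50,[-0.15,0,0],0],[50,[-0.15,0,0],0],[50,[-0.15,0,0],0],[50,[-0.15,0,0],0],[50,[-0.15,0,0],0],[50,[0,0,0],0],[50,[0,0,0],0]]'
python3 - <<'E'
from h import *
po=(554.7,-30.7,.1464)
def wp(w):
  c,s=np.cos(po[2]),np.sin(po[2]);d=np.array(w[:2])-po[:2];return np.round([c*d[0]+s*d[1],-s*d[0]+c*d[1]],1)
s=read_state();print('tcp',wp(s['eef_pos']))
im=camera('top');K,T=c2w('top',s)
r=regions_of('top','plate');print([(d['conf'],d['rect']) for d in r])
c=cv2.cvtColor(im,cv2.COLOR_RGB2BGR)[190:310,110:310];cv2.imwrite('pics/t5.png',cv2.resize(c,None,fx=4,fy=4,interpolation=cv2.INTER_CUBIC))
E
```

```text
clock: 17.2
eef_pos: [526.9, 146.1, 33.4]
eef_rot: [-3.141, 0.0, 1.717]
wrist_force: [-0.4, 0.0, -0.2]
finger_gap: 50.1
finger_force: 0.0
tcp [ -1.7 179. ]
[(0.74, [226.4, 251.2, 51.2, 38.7])]
```

View pics/t5.png

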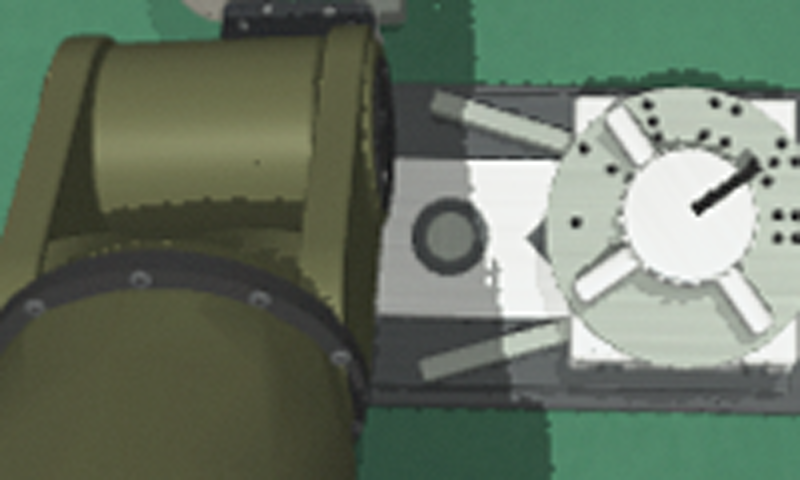

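The top view shows the plate lined up and entering between the guide strips, with the pointer still at five. I'll continue slowly.

```bash
python3 -m jog '[[50,[-0.1,0,0],0],[50,[-0.1,0,0],0],[50,[-0.1,0,0],0],[50,[-0.1,0,0],0],[50,[-0.1,0,0],0],[50,[-0.1,0,0],0],[50,[-0.1,0,0],0],[50,[-0.1,0,0],0],[50,[-0.1,0,0],0],[50,[0,0,0],0]]' && python3 -m jog '[[50,[-0.03,0,0],0],[50,[-0.03,0,0],0],[50,[-0.03,0,0],0],[50,[0,0,0],0]]'
```

```text
clock: 18.3
eef_pos: [533.6, 101.3, 33.5]
eef_rot: [3.142, 0.0, 1.717]
wrist_force: [-0.0, -0.3, -0.6]
finger_gap: 50.3
finger_force: 0.0
clock: 18.7
eef_pos: [534.2, 97.9, 33.5]
eef_rot: [3.141, -0.001, 1.718]
wrist_force: [-0.8, 5.3, -0.3]
finger_gap: 49.8
finger_force: 2.6
```

```bash
python3 -m jog '[[50,[-0.02,0,0],0],[50,[-0.02,0,0],0],[50,[0,0,0],0]]' && python3 -m jog '[[50,[-0.02,0,0],0],[50,[-0.02,0,0],0],[50,[0,0,0],0]]'
```

```text
clock: 19.0
eef_pos: [534.2, 97.7, 33.5]
eef_rot: [3.141, -0.003, 1.718]
wrist_force: [-2.2, 18.9, 1.1]
finger_gap: 49.9
finger_force: 9.4
clock: 19.3
eef_pos: [534.2, 97.4, 33.6]
eef_rot: [3.141, -0.006, 1.718]
wrist_force: [-4.1, 32.6, 1.1]
finger_gap: 50.0
finger_force: 16.2
```

```bash
python3 -m jog '[[50,[0.08,0,0],0],[50,[0.3,0,0],0],[50,[0.3,0,-0.2],0],[50,[0.3,0,-0.5],0],[50,[0.2,0,-0.6],0],[50,[0,0,-0.6],0],[50,[0,0,-0.6],0],[50,[0,0,-0.6],0],[50,[0,0,-0.6],0],[50,[0,0,-0.6],0],[50,[0,0,-0.2],0],[50,[0,0,0],0],[50,[0,0,0],0]]'
python3 - <<'E'
from h import *
po=(554.7,-30.7,.1464)
def wp(w):
  c,s=np.cos(po[2]),np.sin(po[2]);d=np.array(w[:2])-po[:2];return np.round([c*d[0]+s*d[1],-s*d[0]+c*d[1]],1)
s=read_state();im=camera('wrist');K,T=c2w('wrist',s);save(im,'pics/w6.png');print('tcp',wp(s['eef_pos']))
r=regions_of('wrist','plate');print([(d['conf'],d['rect']) for d in r])
m=np.array(r[0]['pixels'],np.uint8);cn=max(cv2.findContours(m,0,2)[0],key=cv2.contourArea)
box=cv2.boxPoints(cv2.minAreaRect(cn));print([wp(unproj(K,T,b,40)) for b in box])
print('expected rear corners px',[np.round(proj(K,T,pw(po,(x,120,40))),1) for x in(-40,40)])
c=cv2.cvtColor(im,cv2.COLOR_RGB2BGR);u,v=proj(K,T,pw(po,(0,100,40))).astype(int);y0=max(0,v-60);x0=u-80
cv2.imwrite('pics/w6c.png',cv2.resize(c[y0:y0+120,x0:x0+160],None,fx=4,fy=4,interpolation=cv2.INTER_CUBIC));print(x0,y0)
E
```

```text
clock: 20.6
eef_pos: [525.6, 152.1, 257.2]
eef_rot: [-3.14, 0.0, 1.718]
wrist_force: [-0.5, -0.8, -0.5]
finger_gap: 49.8
finger_force: 0.0
tcp [ -2.1 185.1]
[(0.94, [263.0, 231.4, 51.7, 41.9])]
[array([-40.5, 122. ]), array([ 39.3, 121.9]), array([41.3, 49.7]), array([-42.5,  49.7])]
expected rear corners px [array([236.4, 211.2]), array([289.4, 211.2])]
182 163
```

View pics/w6c.png

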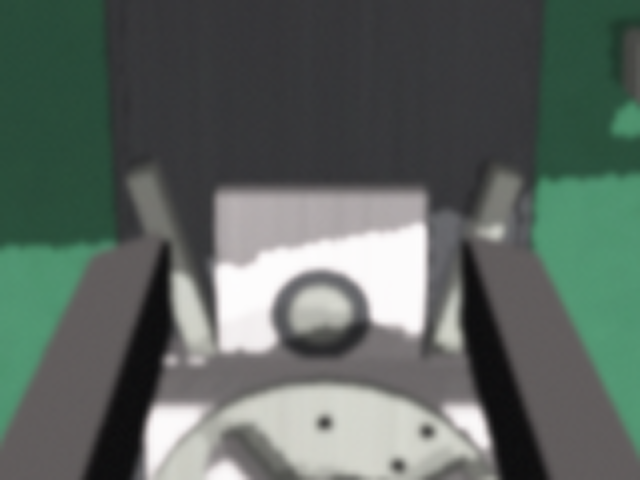

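The plate is square in the slot with its rear edge at crop row 187. I'll compare it with the fixed one-dot mark at crop (323,422) to remove the calibration bias.

Run:
```python
from h import *
po=(554.7,-30.7,.1464);K,T=c2w('wrist')
g=lambda p:np.round((proj(K,T,pw(po,p))-(182,163))*4,1)
print('dot1',g((0,53,90)),'rear',g((0,120,40)),g((0,123,40)),'strip end',g((-64,130,44)),g((64,130,44)),'dial edge',g((0,68,90)),'table x edges',g((-75,200,30)),g((75,200,30)))
```

```text
dot1 [324.9 421.9] rear [324.3 192.7] [324.3 185.2] strip end [151.8 171.2] [497.1 171. ] dial edge [324.9 383.8] table x edges [118.8 -22.6] [530.  -23.1]
```

```bash
python3 -m jog '[[50,[-0.566,0.1,0],0],[50,[-0.566,0.1,0],0],[50,[-0.566,0.1,0],0],[50,[-0.566,0.1,0],0],[50,[-0.566,0.1,0],0],[50,[-0.566,0.1,0],0],[50,[-0.566,0.1,0],0],[50,[-0.566,0.1,0],0],[50,[-0.566,0.1,0],0],[50,[-0.566,0.1,0],0],[50,[-0.566,0.1,0],0],[50,[-0.566,0.1,0],0],[50,[-0.566,0.1,0],0],[50,[0,0,0],0],[50,[0,0,0],0]]'
python3 - <<'E'
from h import *
po=(554.7,-30.7,.1464);c,s_=np.cos(po[2]),np.sin(po[2])
s=read_state();d=s['eef_pos'][:2]-np.array(po[:2]);print('tcp',c*d[0]+s_*d[1],-s_*d[0]+c*d[1],s['eef_pos'],s['eef_rot'])
im=camera('scene');bl=cv2.cvtColor(im,cv2.COLOR_RGB2BGR)[90:290,80:300]
cv2.imwrite('pics/s7.png',cv2.resize(bl,None,fx=3,fy=3,interpolation=cv2.INTER_CUBIC))
E
```

```text
clock: 22.2
eef_pos: [644.0, -202.6, 256.9]
eef_rot: [-3.14, -0.001, 1.717]
wrist_force: [0.2, 0.8, 0.8]
finger_gap: 49.9
finger_force: 0.0
tcp 63.26260413932726 -183.05885986065186 [ 643.99004811 -202.57201798  256.91216884] [-3.13975014e+00 -1.18304721e-03  1.71678672e+00]
```

View pics/s7.png

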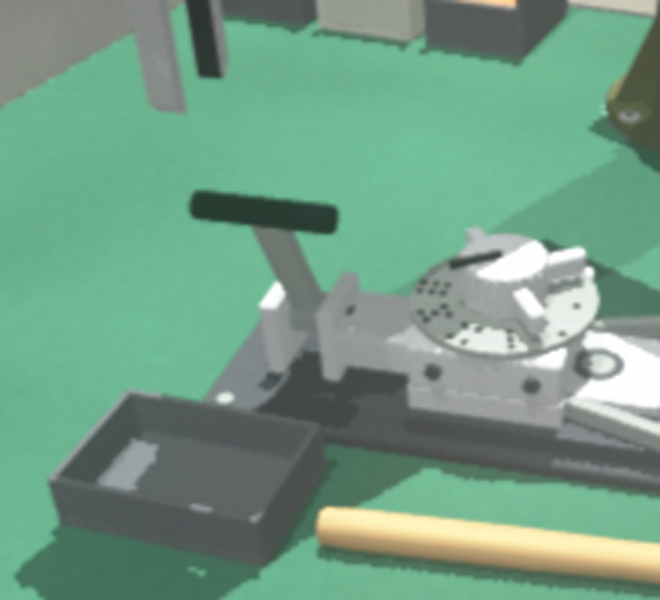

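The scene view shows the fingers at (160-215, 75-105), above the outer end of the grip bar (190-335, 210), with the lever at rest. I'll lower them astride the grip.

```bash
python3 -m jog '[[50,[0,0,0.4],0],[50,[0,0,0.5],0],[50,[0,0,0.4],0],[50,[0,0,0.3],0],[50,[0,0,0.2],0],[50,[0,0,0.12],0],[50,[0,0,0],0],[50,[0,0,0],0]]' && python3 -m jog '[[50,[0,-0.1,0],0],[50,[0,-0.15,0],0],[50,[0,-0.15,0],0],[50,[0,-0.15,0],0],[50,[0,-0.15,0],0],[50,[0,-0.15,0],0],[50,[0,-0.15,0],0],[50,[0,-0.15,0],0],[50,[0,-0.15,0],0],[50,[0,-0.15,0],0],[50,[0,-0.15,0],0],[50,[0,-0.15,0],0],[50,[0,-0.15,0],0],[50,[0,-0.15,0],0],[50,[0,-0.15,0],0],[50,[0,-0.15,0],0],[50,[0,-0.15,0],0],[50,[0,-0.15,0],0],[50,[0,-0.1,0],0],[50,[0,0,0],0]]'
```

```text
clock: 23.05
eef_pos: [644.5, -202.5, 163.3]
eef_rot: [3.141, 0.001, 1.718]
wrist_force: [-0.3, 0.0, 0.5]
finger_gap: 50.0
finger_force: 0.0
clock: 25.05
eef_pos: [507.6, -222.8, 162.7]
eef_rot: [-3.141, 0.0, 1.717]
wrist_force: [-0.6, 0.1, 0.2]
finger_gap: 50.1
finger_force: 0.0
```

```bash
python3 -m jog '[[50,[0,-0.04,0],0],[50,[0,-0.04,0],0],[50,[0,-0.04,0],0],[50,[0,0,0],0],[50,[0,0,0],0]]'
python3 - <<'E'
from h import *
im=camera('scene');print([(d['conf'],d['rect']) for d in regions_of('scene','lever_grip')[:2]])
K,T=c2w('scene')
for a in(0,.9,1.0):print(a,proj(K,T,pw((554.7,-30.7,.1464),(130*np.sin(.5-a),-150,55+130*np.cos(.5-a)))))
E
```

```text
clock: 25.55
eef_pos: [505.2, -223.0, 162.5]
eef_rot: [3.135, 0.001, 1.718]
wrist_force: [27.2, 1.0, -12.3]
finger_gap: 49.9
finger_force: 13.4
[(0.69, [194.2, 165.4, 33.4, 76.3])]
0 [166.48375965 162.61424273]
0.9 [186.50421471 135.39447726]
1.0 [188.62218865 135.41266075]
```

The lever is at its end stop, with 27 N rising against it. Now I push it back.

```bash
python3 -m jog '[[50,[0,0.1,0],0],[50,[0,0.16,0],0],[50,[0,0.16,0],0],[50,[0,0.16,0],0],[50,[0,0.16,0],0],[50,[0,0.16,0],0],[50,[0,0.16,0],0],[50,[0,0.16,0],0],[50,[0,0.16,0],0],[50,[0,0.16,0],0],[50,[0,0.16,0],0],[50,[0,0.16,0],0],[50,[0,0.16,0],0],[50,[0,0.16,0],0],[50,[0,0.16,0],0],[50,[0,0.16,0],0],[50,[0,0.16,0],0],[50,[0,0.16,0],0],[50,[0,0.16,0],0],[50,[0,0,0],0]]' && python3 -m jog '[[50,[0,0.06,0],0],[50,[0,0.06,0],0],[50,[0,0,0],0]]'
```

```text
clock: 27.65
eef_pos: [650.7, -201.4, 162.4]
eef_rot: [3.141, 0.0, 1.718]
wrist_force: [-0.0, 0.2, -0.7]
finger_gap: 49.7
finger_force: 0.0
clock: 27.95
eef_pos: [655.9, -200.8, 162.5]
eef_rot: [3.141, 0.0, 1.718]
wrist_force: [0.1, -0.0, -0.3]
finger_gap: 50.1
finger_force: 0.0
```

```bash
python3 -m jog '[[50,[0,0.04,0],0],[50,[0,0.04,0],0],[50,[0,0.04,0],0],[50,[0,0,0],0],[50,[0,0,0],0]]'
```

```text
clock: 28.45
eef_pos: [659.4, -200.4, 162.2]
eef_rot: [-3.135, -0.001, 1.717]
wrist_force: [-19.9, -1.4, 4.1]
finger_gap: 50.1
finger_force: 10.1
```

At the rest stop. I'll back off to centre, lift clear and check the whole scene.

```bash
python3 -m jog '[[50,[0,-0.15,0],0],[50,[0,-0.14,0],0],[50,[0,0,0],0],[50,[0,0,-0.4],0],[50,[0,0,-0.6],0],[50,[0,0,-0.6],0],[50,[0,0,-0.6],0],[50,[0,0,0],0],[50,[0.5,-0.3,-0.3],0],[50,[0.6,-0.3,0],0],[50,[0.6,-0.3,0],0],[50,[0.6,-0.3,0],0],[50,[0.6,-0.3,0],0],[50,[0.6,0,0],0],[50,[0.5,0,0],0],[50,[0,0,0],0],[50,[0,0,0],0]]'
python3 - <<'E'
from h import *
po=(554.7,-30.7,.1464)
def wp(w):
  c,s=np.cos(po[2]),np.sin(po[2]);d=np.array(w[:2])-po[:2];return np.round([c*d[0]+s*d[1],-s*d[0]+c*d[1]],1)
s=read_state();im=camera('wrist');K,T=c2w('wrist',s);print(wp(s['eef_pos']))
r=regions_of('wrist','plate');m=np.array(r[0]['pixels'],np.uint8);cn=max(cv2.findContours(m,0,2)[0],key=cv2.contourArea)
print(r[0]['conf'],[wp(unproj(K,T,b,40)) for b in cv2.boxPoints(cv2.minAreaRect(cn))])
im=camera('scene');K,T=c2w('scene')
for q in('lever_grip','hammer','bottle','tray'):print(q,[(round(d['conf'],2),np.round(d['rect'])) for d in regions_of('scene',q)[:1]])
bl=cv2.cvtColor(im,cv2.COLOR_RGB2BGR)[100:320,80:420];cv2.imwrite('pics/s8.png',cv2.resize(bl,None,fx=2.3,fy=2.3,interpolation=cv2.INTER_CUBIC))
E
```

```text
clock: 30.15
eef_pos: [543.8, -15.1, 287.1]
eef_rot: [-3.142, 0.0, 1.719]
wrist_force: [-0.3, 0.3, -0.7]
finger_gap: 50.1
finger_force: 0.0
[-8.5 17.1]
0.8 [array([-40.5, 119.1]), array([ 37.2, 119. ]), array([39.3, 54.9]), array([-42.,  55.])]
lever_grip [(0.8, array([165., 178.,  50.,  47.]))]
hammer [(0.75, array([254., 284., 138.,  45.]))]
bottle [(0.8, array([362., 255.,  45.,  83.]))]
tray [(0.96, array([141., 250.,  93.,  58.]))]
```

View pics/s8.png

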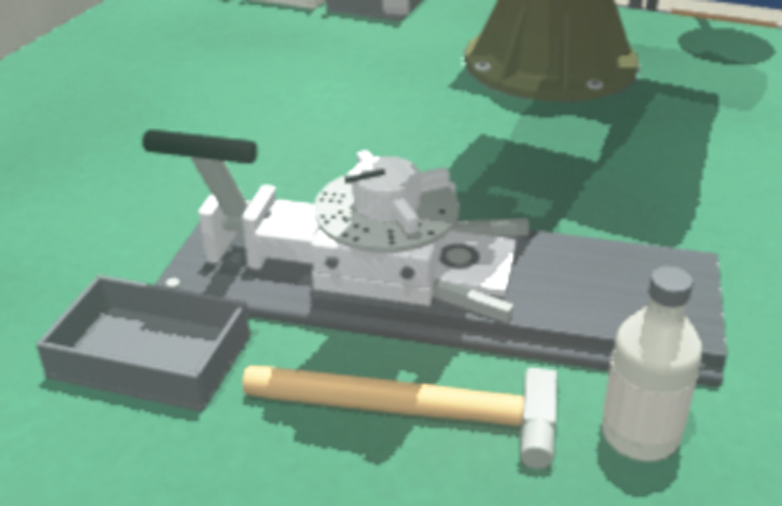

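The final view shows the lever at rest (grip at 200,145), the plate in the slot with its rear edge measured at about 119 mm (home is 120), and the pointer at five. The hammer, bottle and tray are unmoved.

```bash
python3 -c "
from cell import *
print(sign_off())"
```

```text
the job is handed in; nothing more can be done
None
```

The job is handed in at about 30 s on the robot's clock: collar at five, die plate home against the stop, lever pulled fully over and pushed back to rest, and hammer, bottle and tray not moved; `sign_off()` returned no verdict.

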